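# Hang the ink cabinet's lift-off door

## Robot

A 7-joint arm with a two-finger parallel gripper is mounted at the origin on the work surface. World frame = base frame: x ahead of the robot, y to its left, z up, the work surface at z = 0. Lengths are in m, angles in rad, forces in N, time in s.
With the tool pointing down it reaches from about 0.4 to 0.85 m from the base axis. Payload 4.5 kg.
Tool frame: the origin (TCP) lies at the very end of the fingers, on their centre line; the grasp point (between the pads) lies 19 mm behind it; y points along the fingers, x is the direction in which the jaws open and shut, and the axes are right-handed (so a half turn about y gives the same grasp; the last joint's range is limited). The gripper opens to 85 mm and grips with 20 to 120 N. Pads are 22 mm wide; open, the fingers measure 114 mm over their backs; the gripper's body (76 mm by 85 mm) begins 54 mm behind the grasp point. The pads swing forward as they close: fully open they stand 13 mm farther back than shut.
Start: joints at [-1.223, 0.689, -0.195, 1.565, 0.157, 0.902, -0.215], TCP at [0.193, 0.595, 0.231] pointing down, gripper open.
Joint ranges: [-3.01, 3.01], [-0.46, 2.08], [-1.47, 1.51], [0.13, 2.56], [-1, 4.14], [0.04, 2.09], [-2.66, 2.66]. Speed limits (rad/s): [2.57, 2.57, 3.14, 3.14, 3.14, 3.14, 3.14].

## Interface

Orientations are given as a unit quaternion [w, x, y, z].
In Python, from station import ctrl gives the robot as it stands. The module is installed in compiled form; this text tells all that it offers. Calls block until the motion is done:
- ctrl.reach(position, orientation): joint-space move of the TCP to a pose.
- ctrl.move_l(position, rotation=None, rate=0.15): straight line of the TCP; rotation=None keeps the orientation; rate is the mean speed in m/s.
- ctrl.move_joints(angles): joint-space move.
- ctrl.set_gripper(opening): opening from 0.0 (shut) to 1.0 (fully open); the grip force is fixed at half the most; returns when the fingers have stopped.
- ctrl.sleep(seconds).
- ctrl.solve_ik(position, orientation): joint angles nearest the present ones, or None.
- ctrl.state(): the state.
- ctrl.grab_frame(name): name is "scene" or "top" or "wrist"; returns a dict with "pixels" (480x640x3 uint8, red, green, blue), "vfov" (degrees; the focal length in pixels is half the picture's height over the tangent of half this angle, whatever the lens; pixels are square), "cx", "cy" (the principal point, pixels), "world_to_cam" (4x4, takes a point from world to camera coordinates); the wrist camera has in their place "mount" (4x4, takes a point from camera to tool coordinates, whose origin is the TCP and whose axes are the tool frame's). Camera axes: x right, y down, z forward; pixel columns grow to the right and rows downward; lengths in m; the calibration is good to about 2 mm. A picture is of the moment at which its call begins: read the wrist's pose just before it. There is no depth.
A pose or a line that the arm cannot do raises ctrl.IKError and nothing moves.
- ctrl.job_done(): hands the job in, once; it reports no verdict.
The state is a dict: "clock": time; "joints": joint angles; "joint_velocities": joint speeds; "effort": joint torques, N m; "ee_pos": TCP position; "tcp_rot": TCP orientation; "ft_force": force on the tool from outside, world axes, zero at the start; "torque": the same for the moment, N m; "width": opening from 0.0 (shut) to 1.0 (fully open).
Only numpy, scipy, OpenCV 4.12 (cv2) and the standard library are available. Lean on these libraries where they do the work, as an engineer would, in place of code of your own. Each camera call takes 0.05 s, during which the arm holds its last target.

## Task

The door of the small ink cabinet has been taken off and put in the wooden stand. Lift it out, hang it in the open position by lowering both of its hinge knuckles together all the way down onto the cabinet's two upright hinge pins, then swing it fully shut and let go. Feel for the pins gently rather than forcing the door down (never more than 50 N between door and cabinet), and leave the tin, the roller and the printing block where they are.

Things in the scene. Friction and masses are not known exactly. Their poses are not given: they have to be found in the camera images.
- door: Grey door, 0.28 to 0.5 kg. Origin: on the hinge axis (both knuckle bores), level with the lower knuckle's underside; z up. The panel runs 14 to 154 mm along its -y, is 14 mm thick (x -7 to +7), spans z -22 to +143 mm. Outer face looks to -x. Hung and shut, its axes are parallel to the cabinet's; opened by an angle a it is turned -a about z (at 90 deg the panel points to the cabinet's -x)
- door_top (a point): Middle of the door's top edge, a plain 140 x 14 mm edge free along its whole length, the place to grip; axes as the door. 143 mm above the door's origin, 84 mm along its -y
- knuckles (a point): Middle of the lower knuckle, on the hinge axis, 12.5 mm above the door's origin; axes as the door. The two knuckles are steel tubes 22 mm outside, 11 mm bore, 25 mm high, open through, at z = 0 to 25 and 90 to 115 mm of the door. A rubber bumper stands 6 mm out of the door's inner (+x) face at its y = -143 mm
- cabinet: Grey steel ink cabinet, open front, fixed, 180 (x) by 230 (y) by 210 mm high. Origin: centre of its underside; front looks to its -x, front face at x = -90 mm. An upright steel bar left on the front (+y) carries the two hinge pins; it is 16 mm wide, its middle 35 mm to +y of the pins, and stands to z = 194 mm. The hung door sags about 2 deg, turns easily, stays where it is left, stops shut on the front
- pin_nominal (a point): Fixed point of the cabinet (x -103, y +63, z 67 mm), axes as the cabinet. With the bar in mid slot it is the centre of the lower pin's tip; but the bar is clamped firmly anywhere up to 7 mm to either side of that along y, which this reading does NOT show. In x and z it is true
- pin_seat (a point): As pin_nominal, 22 mm lower (z 45 mm): the seat of the lower knuckle; the seated door's origin is level with it. Both pins are upright on one axis, 8 mm diameter, 22 mm long, nearly square tips (0.5 mm chamfer), each on a round lug 22 mm wide; the upper pin stands 90 mm above the lower one (seat 135, tip 157 mm)
- keeper (a point): Middle of the underside of a steel keeper lug on the cabinet's upper edge (z 203 mm), axes as the cabinet; 24 mm wide in y (-91 to -67), reaching 27 mm out of the front. It sits over the free top corner of the shut door, 15 mm above it, so the door can be lowered on only while it is open, e.g. by 90 degrees
- stand: Fixed wooden stand, 80 (x) by 130 (y) mm. Origin: centre of its underside. Its slot runs along x, 16 mm wide, floor at z = 15 mm, walls to z = 75 mm; the door stands in it upright, its middle near the stand's middle, knuckles towards the stand's +x, free edge towards -x
- tin: ink tin, 66 mm diameter, 75 mm high, bystander; origin under its centre
- roller: ink roller (brayer) with rubber roll 38 mm diameter and 90 mm long, wooden handle, lying, about 150 mm long, 40 mm high; bystander; origin under the roll's middle, handle towards its -x
- block: printing block, 90 by 120 by 19 mm, bystander; origin under its centre

How it is judged:
On the way, in this order (a step that is already met when the one before it is completed fails the run):
1. the door is lifted clear of the stand (z of door in the frame of stand above 0.1 m), for 0.1 s.
2. the door is hung: upright, both knuckles fully down on the pins, while still open by more than 30 degrees (z of door in the frame of cabinet between 0.041 and 0.049 m and x of door in the frame of cabinet between -0.108 and -0.098 m and y of door in the frame of cabinet between 0.0545 and 0.0715 m and angle between door's own z axis and vertical below 0.07 rad and angle between the y axis of door and the y axis of cabinet, either way round above 0.52 rad), for 0.2 s.
At the end, for the whole second after the job is handed in: The door hangs on both pins, fully down (within 4 mm of its seat, within 5 mm of the pin axis's depth and the slot's range), upright within 0.07 rad, shut within 0.09 rad, at rest (z of door in the frame of cabinet between 0.041 and 0.049 m and x of door in the frame of cabinet between -0.108 and -0.098 m and y of door in the frame of cabinet between 0.0545 and 0.0715 m and angle between door's own z axis and vertical below 0.07 rad and angle between the y axis of door and the y axis of cabinet, either way round below 0.09 rad and linear speed of door below 0.03 m/s); the robot touches nothing.
It fails at once if the door presses or strikes the cabinet or its pins with more than 50 N (contact force between door and cabinet above 50 N).
It fails at once if a bystander (tin, roller or block) is displaced by more than 40 mm (distance of any of tin, roller, block from where it was at the start of the episode above 0.04 m).
It also fails if it takes over 72 s, if anything falls off the work surface, if the arm or the gripper's body presses on something with over 40 N, if the wrist force passes 120 N, or if a joint passes its speed limit or range.

## Working session

There is one attempt and no reset: what is moved stays moved. The work goes in short steps, each a Python script; the robot and the scene stay as the last script left them, time stands still between calls to the robot, and variables do not carry over. Pictures are saved under pics/ and viewed, and the job is handed in when it is done.

```bash
ls; mkdir -p pics; python3 - <<'E'
from station import ctrl
import cv2,numpy as np
np.set_printoptions(precision=4,suppress=True)
for n in("scene","top","wrist"):
    f=ctrl.grab_frame(n)
    cv2.imwrite(f"pics/a_{n}.png",f["pixels"][:,:,::-1])
    print(n,f["vfov"],f["cx"],f["cy"],f.get("world_to_cam"),f.get("mount"))
s=ctrl.state();print(s)
E
```

```text
pics
scene 53.16965491967967 316.88602180108677 249.4504742887663 [[ 0.9995  0.0322  0.007  -0.5707]
 [ 0.0319 -0.8957 -0.4435 -0.0269]
 [-0.008   0.4435 -0.8963  1.2135]
 [ 0.      0.      0.      1.    ]] None
top 49.04568919224441 316.3524252440342 238.08623563242517 [[-0.0115 -0.9999 -0.0048 -0.0712]
 [-0.9855  0.0121 -0.1695  0.6058]
 [ 0.1695  0.0027 -0.9855  1.1273]
 [ 0.      0.      0.      1.    ]] None
wrist 67.49310104609933 317.97569617343464 239.17209941417076 None [[ 1.     -0.0002  0.0003  0.0002]
 [-0.0003 -0.2973  0.9548 -0.1422]
 [-0.0002 -0.9548 -0.2973  0.0763]
 [ 0.      0.      0.      1.    ]]
{'clock': 0.15, 'joints': array([-1.2232,  0.6898, -0.1945,  1.5661,  0.1573,  0.9025, -0.2151]), 'joint_velocities': array([-0.0012, -0.0012, -0.0021, -0.003 ,  0.0003,  0.0016, -0.002 ]), 'effort': array([ -0.0015, -53.9937,  -1.2684, -15.8716,   0.0092,   0.0065,
         0.    ]), 'ee_pos': array([0.1928, 0.594 , 0.2307]), 'tcp_rot': array([-0.5717,  0.5723,  0.4153, -0.4161]), 'ft_force': array([ 0.1691,  0.906 , -0.5096]), 'torque': array([ 0.0028, -0.0019, -0.0217]), 'width': 0.9981045585998723}
```

View pics/a_scene.png

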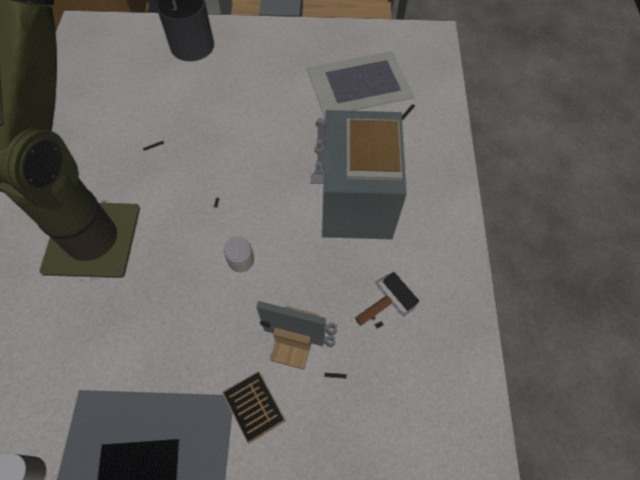

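View pics/a_top.png

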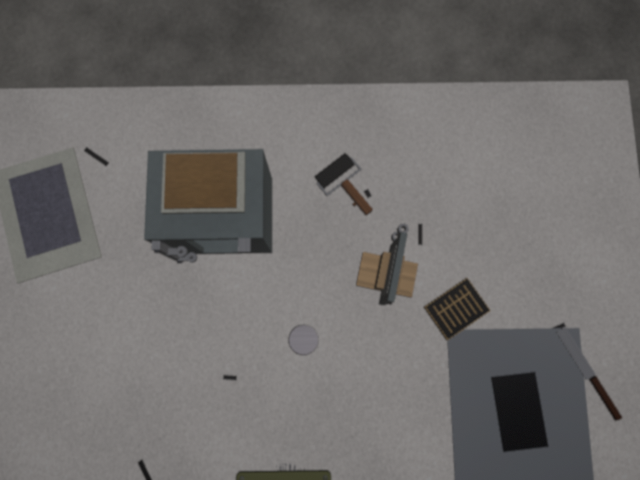

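View pics/a_wrist.png

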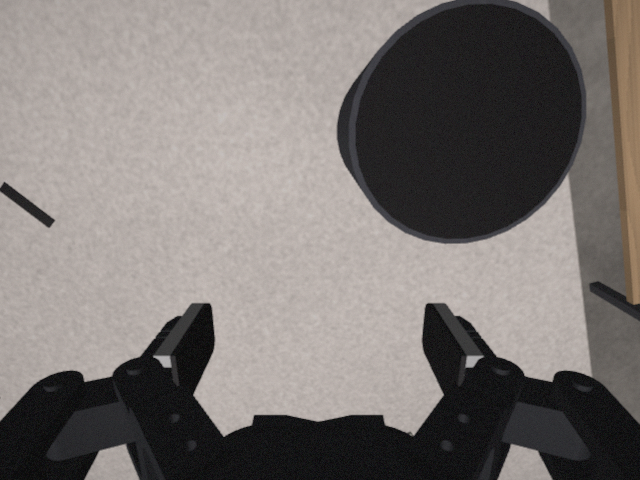

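```bash
python3 - <<'E'
import cv2
t=cv2.imread("pics/a_top.png");s=cv2.imread("pics/a_scene.png")
def z(i,x0,y0,w,h,k):return cv2.convertScaleAbs(cv2.resize(i[y0:y0+h,x0:x0+w],None,fx=k,fy=k,interpolation=cv2.INTER_CUBIC),alpha=1.5)
cv2.imwrite("pics/b1.png",z(t,340,210,90,110,5))
cv2.imwrite("pics/b2.png",z(t,135,140,150,130,5))
cv2.imwrite("pics/b3.png",z(s,245,285,105,90,6))
cv2.imwrite("pics/b4.png",z(s,300,100,120,145,4))
E
```

```text
(no output)
```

View pics/b1.png

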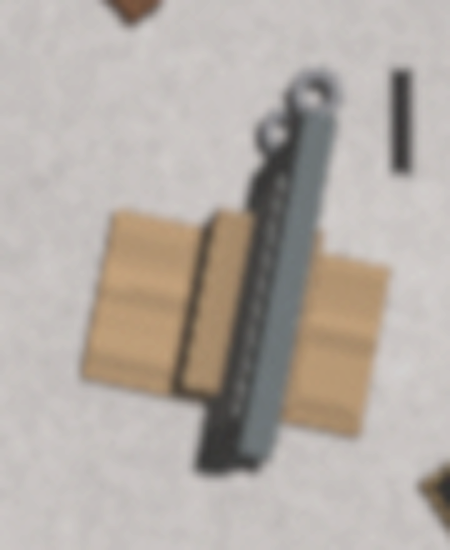

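View pics/b2.png

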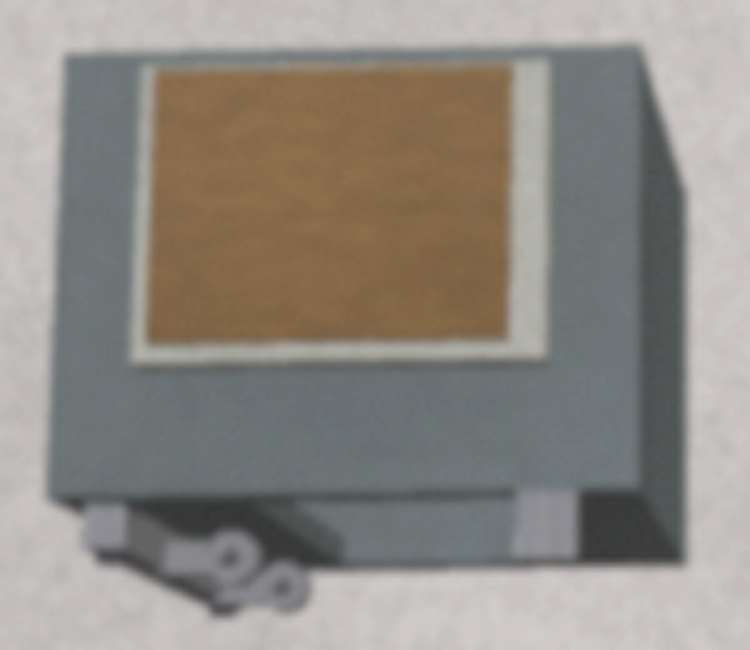

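View pics/b3.png

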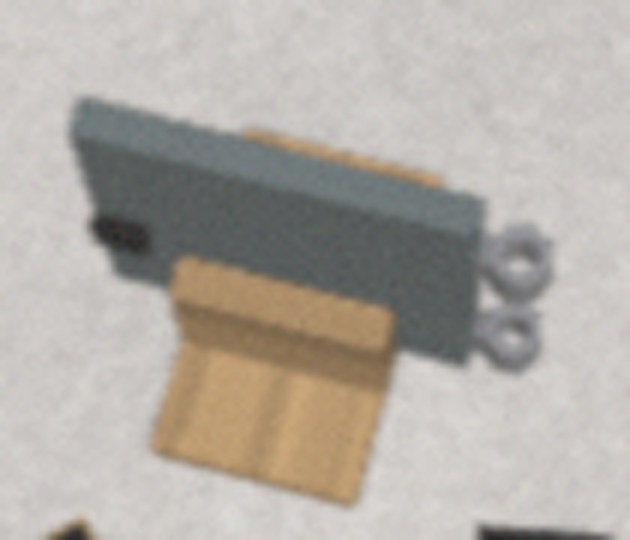

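View pics/b4.png

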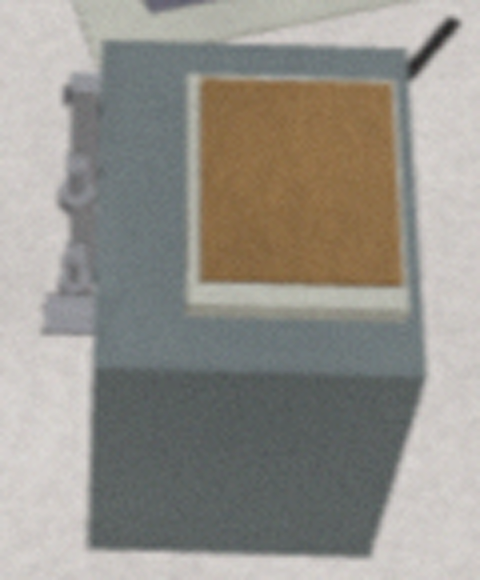

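```bash
cat > h.py <<'E'
from station import ctrl
import cv2,numpy as np
from scipy.spatial.transform import Rotation as R
np.set_printoptions(precision=4,suppress=True)
def cam(f,st=None):
    F=240/np.tan(np.radians(f["vfov"])/2)
    K=np.array([[F,0,f["cx"]],[0,F,f["cy"]],[0,0,1]])
    if "world_to_cam" in f and f["world_to_cam"] is not None: M=np.linalg.inv(f["world_to_cam"])
    else:
        T=np.eye(4);T[:3,:3]=R.from_quat(st["tcp_rot"],scalar_first=True).as_matrix();T[:3,3]=st["ee_pos"]
        M=T@f["mount"]
    return K,M
def ray(K,M,uv,z):
    uv=np.atleast_2d(np.asarray(uv,float));d=np.c_[uv,np.ones(len(uv))]@np.linalg.inv(K).T@M[:3,:3].T
    o=M[:3,3];return o+d*((z-o[2])/d[:,2])[:,None]
def proj(K,M,p):
    p=np.atleast_2d(p);c=(p-M[:3,3])@M[:3,:3];c=c@K.T;return c[:,:2]/c[:,2:]
def grab(n,name=None):
    s=ctrl.state();f=ctrl.grab_frame(n)
    im=f["pixels"][:,:,::-1].copy()
    if name:cv2.imwrite(f"pics/{name}.png",cv2.convertScaleAbs(im,alpha=1.4))
    K,M=cam(f,s);np.savez(f"pics/{name}.npz",K=K,M=M);return im,K,M
def quat(deg,tilt=0): # tool y down, z heading at deg in world xy
    a=np.radians(deg);z=np.array([np.cos(a),np.sin(a),0]);y=np.array([0,0,-1.]);x=np.cross(y,z)
    return R.from_matrix(np.c_[x,y,z]).as_quat(scalar_first=True)
E
python3 - <<'E'
from h import *
f=ctrl.grab_frame("top");K,M=cam(f)
d=np.array([(305,105),(335,110),(270,460),(240,455)])/5+[340,210]
P=ray(K,M,d,.18);print(P)
v=(P[0]+P[1]-P[2]-P[3])/2;print("door",P.mean(0),np.degrees(np.arctan2(v[1],v[0])),np.hypot(*v[:2]))
c=np.array([(67,57),(640,45),(637,490),(50,495)])/5+[135,140]
C=ray(K,M,c,.21);print(C,C.mean(0))
for a,b in((0,3),(1,2),(0,1),(3,2)):
    w=C[a]-C[b];print(np.degrees(np.arctan2(w[1],w[0])),np.hypot(*w[:2]))
print(ctrl.state()["clock"])
E
```

```text
[[ 0.5951 -0.2479  0.18  ]
 [ 0.5929 -0.2598  0.18  ]
 [ 0.4544 -0.2288  0.18  ]
 [ 0.4565 -0.2172  0.18  ]]
door [ 0.5247 -0.2384  0.18  ] -12.558948402037567 0.1419166251550266
[[0.7572 0.2541 0.21  ]
 [0.7592 0.0254 0.21  ]
 [0.5791 0.0256 0.21  ]
 [0.5799 0.2531 0.21  ]] [0.6689 0.1396 0.21  ]
0.3132387908086979 0.17728188893023233
-0.043146117110484626 0.18010821433996016
90.49940357725589 0.2286796327555602
89.78958557790558 0.22756764785000766
0.2
```

```bash
python3 - <<'E'
from h import *
f=ctrl.grab_frame("top");K,M=cam(f)
print(ray(K,M,np.array([285,588])/5+[135,140],.067),ray(K,M,np.array([230,556])/5+[135,140],.157))
for p,a in(((.525,-.238,.27),-12.6),((.525,-.238,.161),-12.6),((.482,.2025,.3),0),((.482,.2025,.17),0)):
    print(ctrl.solve_ik(p,quat(a)))
ctrl.reach((.525,-.238,.27),quat(-12.6))
print(ctrl.state()["clock"],ctrl.state()["ee_pos"])
grab("wrist","c1")
E
```

```text
[[0.5621 0.1955 0.067 ]] [[0.5631 0.1965 0.157 ]]
[-0.0329  0.6641  0.6802  1.6947 -0.4926  0.9609 -0.9581]
[ 0.1434  0.7478  0.3534  1.8007 -0.3925  0.6627 -1.0677]
[-0.857   0.5277  0.6041  1.8041 -0.3667  0.9237 -1.6625]
[-0.7527  0.6947  0.4477  1.9547 -0.5093  0.6045 -1.5393]
3.3917 [ 0.5255 -0.2369  0.2698]
```

View pics/c1.png

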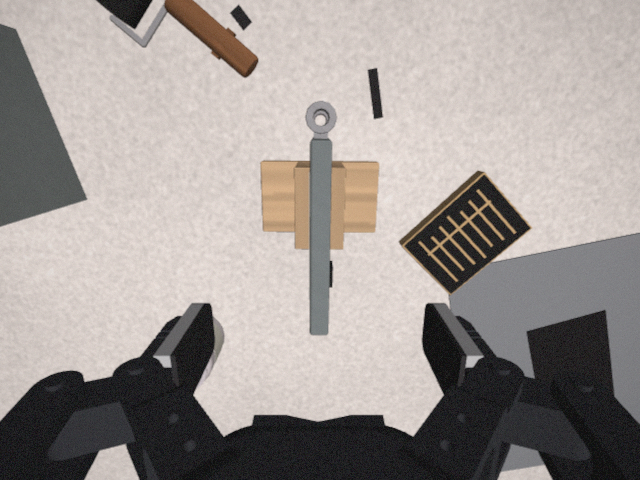

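```bash
cat >> h.py <<'E'
def doortop(im,K,M,z,roi=(290,125,350,345)):
    x0,y0,x1,y1=roi;g=im[y0:y1,x0:x1].astype(int)
    b,gg,r=g[...,0],g[...,1],g[...,2]
    m=((b-r>6)&(b>60)&(b<150)).astype(np.uint8)
    m=cv2.morphologyEx(m,cv2.MORPH_OPEN,np.ones((5,5)))
    n,l,s,_=cv2.connectedComponentsWithStats(m);k=1+np.argmax(s[1:,4])
    pts=np.argwhere(l==k)[:,::-1]+[x0,y0]
    P=ray(K,M,pts,z)[:,:2].astype(np.float32)
    (c,wh,a)=cv2.minAreaRect(P*1000)
    cen=P.mean(0);u=np.linalg.svd(P-cen)[2][0] if len(P)<6000 else np.linalg.eigh(np.cov((P-cen).T))[1][:,1]
    return s[k],np.array(c)/1000,wh,cen,np.degrees(np.arctan2(u[1],u[0]))
E
python3 - <<'E'
from h import *
im=ctrl.grab_frame("wrist")["pixels"][:,:,::-1].copy()
d=np.load("pics/c1.npz");K,M=d["K"],d["M"]
print(im[250,320],im[190,305],im[300,360])
print(doortop(im,K,M,.18))
print(ray(K,M,[320.5,118],.152))
print(ctrl.state()["tcp_rot"],quat(-12.6))
E
```

```text
[93 94 88] [ 85 110 132] [144 147 154]Traceback (most recent call last):
  File "<stdin>", line 5, in <module>
  File "h.py", line 31, in doortop
    n,l,s,_=cv2.connectedComponentsWithStats(m);k=1+np.argmax(s[1:,4])
                                                    ~~~~~~~~~^^^^^^^^^
    return _wrapfunc(a, 'argmax', axis=axis, out=out, **kwds)
    return bound(*args, **kwds)
ValueError: attempt to get argmax of an empty sequence
```

```bash
sed -i 's/g=im\[y0:y1,x0:x1\].astype(int)/g=cv2.GaussianBlur(im,(5,5),0)[y0:y1,x0:x1].astype(int)/; s/(b-r>6)&(b>60)&(b<150)/(b-r>-3)\&(b>70)\&(b<118)/' h.py
python3 - <<'E'
from h import *
im=ctrl.grab_frame("wrist")["pixels"][:,:,::-1].copy()
d=np.load("pics/c1.npz");K,M=d["K"],d["M"]
print(doortop(im,K,M,.18))
print(ray(K,M,[[320.5,118],[311,139],[331,139],[310,334],[328,334]],.18),ray(K,M,[320.5,118],.152))
E
```

```text
(array([  20,    0,   21,  210, 3875], dtype=int32), array([ 0.5289, -0.2384]), (12.735015869140625, 146.8645477294922), array([ 0.5339, -0.2392], dtype=float32), np.float32(167.08498))
[[ 0.6044 -0.2557  0.18  ]
 [ 0.5936 -0.2472  0.18  ]
 [ 0.5909 -0.2594  0.18  ]
 [ 0.4587 -0.2158  0.18  ]
 [ 0.4558 -0.2287  0.18  ]] [[ 0.605 -0.256  0.152]]
```

```bash
python3 - <<'E'
from h import *
q=quat(-12.8)
ctrl.move_l((.525,-.2378,.19),q,rate=.15)
ctrl.move_l((.525,-.2378,.150),q,rate=.08)
s=ctrl.state();print(s["ft_force"],s["ee_pos"])
ctrl.set_gripper(0.0)
s=ctrl.state();print(s["clock"],s["ft_force"],s["torque"],s["ee_pos"],s["width"])
grab("wrist","c2")
E
```

```text
[0.0858 0.284  0.0199] [ 0.5251 -0.2381  0.1502]
5.525 [0.4105 0.003  1.6474] [-0.018   0.011   0.0268] [ 0.5253 -0.238   0.1503] 0.15543782032931505
```

View pics/c2.png

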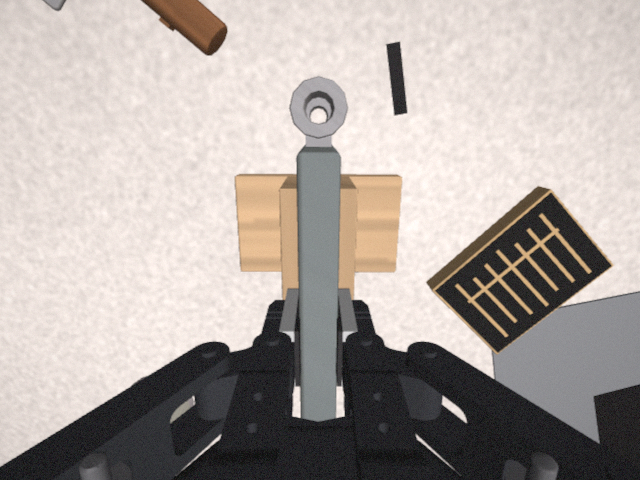

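```bash
python3 - <<'E'
from h import *
q=quat(-12.8)
ctrl.move_l((.525,-.2378,.20),q,rate=.06)
s=ctrl.state();print(s["ft_force"],s["torque"],s["ee_pos"])
ctrl.move_l((.525,-.2378,.35),q,rate=.15)
s=ctrl.state();print(s["clock"],s["ft_force"],s["torque"],s["ee_pos"],s["width"])
ctrl.sleep(.2)
ctrl.move_l((.43,-.05,.35),quat(-6),rate=.18)
ctrl.move_l((.43,.197,.35),quat(0),rate=.18)
s=ctrl.state();print(s["clock"],s["ft_force"],s["torque"],s["ee_pos"],s["width"])
grab("wrist","d1")
E
```

```text
[ 0.3595 -0.3594 -4.8304] [0.0156 0.0557 0.0299] [ 0.5248 -0.2375  0.1997]
7.7083 [ 0.0219  0.3156 -3.9357] [ 0.0167  0.0386 -0.0114] [ 0.5245 -0.2373  0.349 ] 0.1536065757761732
10.75 [-0.104  -0.8249 -4.5262] [-0.0235  0.0466 -0.0044] [0.4301 0.1956 0.3501] 0.15208608659138556
```

View pics/d1.png

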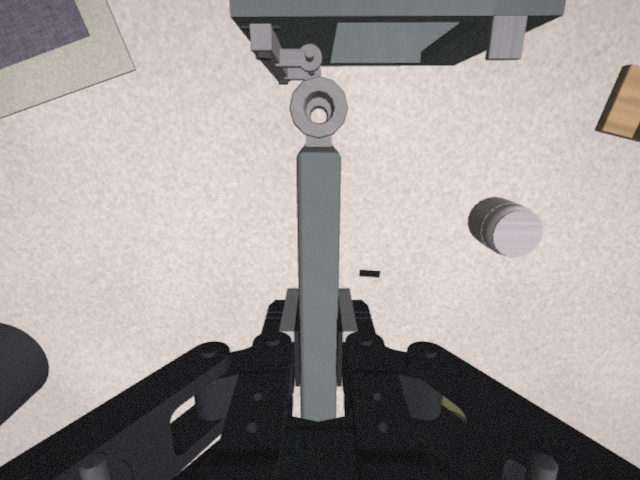

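```bash
python3 - <<'E'
from h import *
d=np.load("pics/d1.npz")
print(ray(d["K"],d["M"],[[311,56],[318.5,106]],.157))
ctrl.move_l((.44,.198,.193),quat(0),rate=.15)
s=ctrl.state();print(s["clock"],s["ft_force"],s["torque"],s["ee_pos"],R.from_quat(s["tcp_rot"],scalar_first=True).as_matrix())
im,K,M=grab("wrist","d2")
cv2.imwrite("pics/d2z.png",cv2.convertScaleAbs(cv2.resize(im[0:160,220:420],None,fx=4,fy=4,interpolation=cv2.INTER_CUBIC)[:600],alpha=1.4))
E
```

```text
[[0.5633 0.2014 0.157 ]
 [0.5237 0.1952 0.157 ]]
12.0 [-0.9144  0.6442 -3.6021] [ 0.0057  0.0645 -0.0017] [0.4406 0.1981 0.1937] [[-0.      0.0015  1.    ]
 [-1.      0.0006 -0.    ]
 [-0.0006 -1.      0.0015]]
```

View pics/d2z.png

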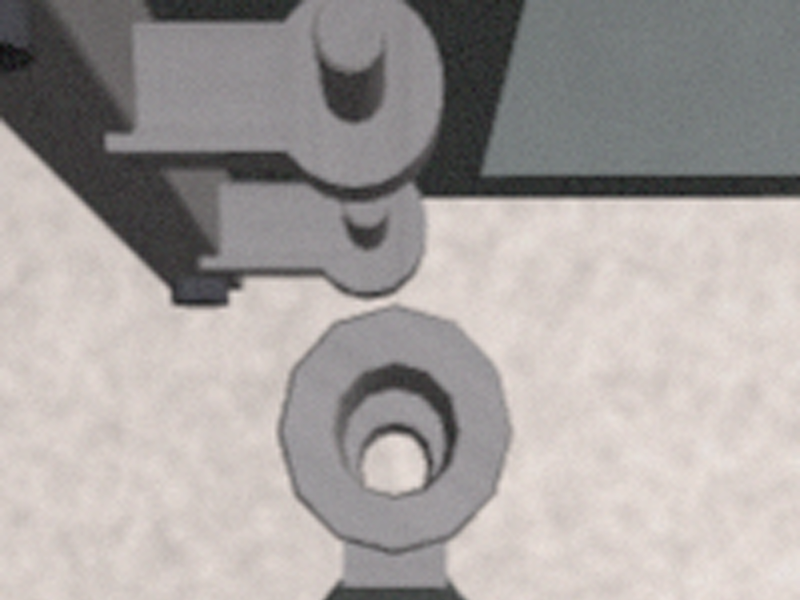

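```bash
python3 - <<'E'
from h import *
d=np.load("pics/d2.npz");K,M=d["K"],d["M"]
z=lambda u,v:(u/4+220-.375,v/4-.375)
print("pin",ray(K,M,z(348,38),.157), "lug outer", ray(K,M,z(363,88),.135))
print("knuckle top outer",ray(K,M,z(396,428),.1957))
print("thru-bore bottom of lower", ray(K,M,z(396,461),.0807))
E
```

```text
pin [[0.5655 0.2034 0.157 ]] lug outer [[0.5661 0.2022 0.135 ]]
knuckle top outer [[0.5235 0.1982 0.1957]]
thru-bore bottom of lower [[0.5244 0.1981 0.0807]]
```

```bash
python3 - <<'E'
from h import *
ctrl.move_l((.460,.203,.193),quat(0),rate=.1)
im,K,M=grab("wrist","e0")
cv2.imwrite("pics/e0z.png",cv2.convertScaleAbs(cv2.resize(im[20:170,220:420],None,fx=4,fy=4,interpolation=cv2.INTER_CUBIC),alpha=1.4))
s=ctrl.state();print(s["ft_force"],s["ee_pos"])
ctrl.move_l((.482,.203,.193),quat(0),rate=.1)
s=ctrl.state();print(s["clock"],s["ft_force"],s["torque"],s["ee_pos"])
im,K,M=grab("wrist","e1")
cv2.imwrite("pics/e1z.png",cv2.convertScaleAbs(cv2.resize(im[70:150,270:370],None,fx=7,fy=7,interpolation=cv2.INTER_CUBIC),alpha=1.4))
E
```

```text
[-0.7159  0.3939 -3.9284] [0.4593 0.2028 0.1931]
12.825 [-1.0963 -0.3046 -4.2885] [-0.0194  0.1314 -0.0475] [0.4814 0.2027 0.1929]
```

View pics/e1z.png

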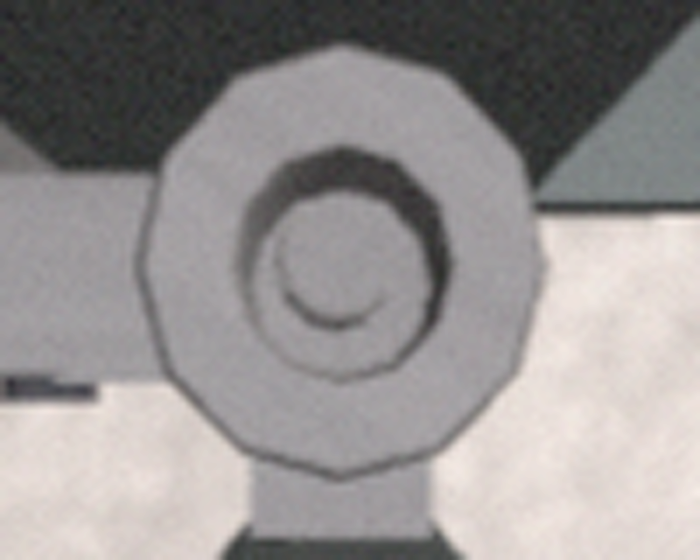

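View pics/e0z.png

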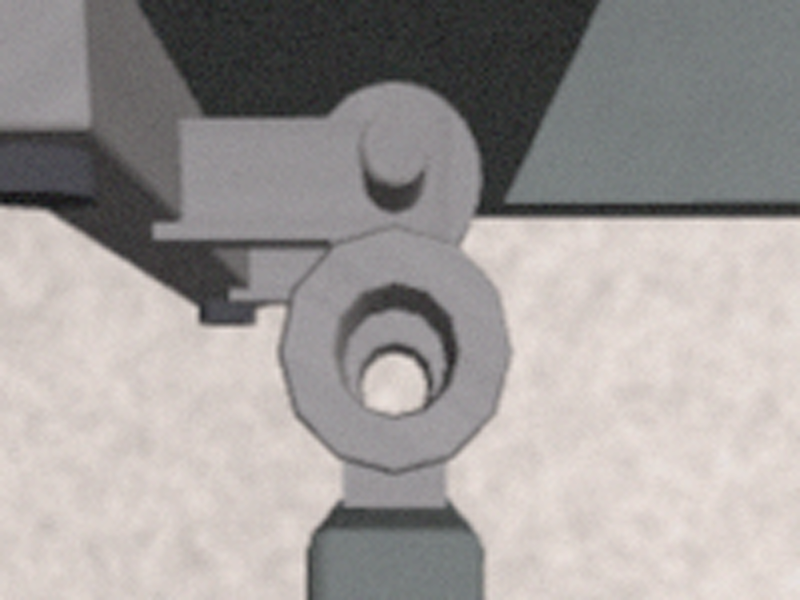

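```bash
python3 - <<'E'
from h import *
d=np.load("pics/e1.npz");K,M=d["K"],d["M"]
print("cam",M[:3,3])
z=lambda u,v:(u/7+270-.43,v/7+70-.43)
print("ktop",ray(K,M,z(342,262),.195),"kbot",ray(K,M,z(342,291),.170),ray(K,M,z(342,380),.170),ray(K,M,z(255,291),.170),ray(K,M,z(430,291),.170))
print("pin",ray(K,M,z(335,257),.157),ray(K,M,z(335,317),.157),ray(K,M,z(275,257),.157))
d=np.load("pics/e0.npz");K,M=d["K"],d["M"]
z=lambda u,v:(u/4+220-.375,v/4+20-.375)
print("pin e0",ray(K,M,z(393,153),.157),"k",ray(K,M,z(396,349),.195))
print("thru",ray(K,M,z(396,383),.0801),"mid", ray(K,M,z(394,362),.170))
E
```

```text
cam [0.5572 0.203  0.335 ]
ktop [[0.5642 0.2028 0.195 ]] kbot [[0.5638 0.2028 0.17  ]] [[0.5585 0.2028 0.17  ]] [[0.5638 0.2082 0.17  ]] [[0.5638 0.1974 0.17  ]]
pin [[0.5664 0.2033 0.157 ]] [[0.5627 0.2033 0.157 ]] [[0.5664 0.2073 0.157 ]]
pin e0 [[0.5656 0.2034 0.157 ]] k [[0.5429 0.2031 0.195 ]]
thru [[0.5434 0.203  0.0801]] mid [[0.5429 0.2033 0.17  ]]
```

```bash
python3 - <<'E'
from h import *
ctrl.move_l((.484,.2036,.193),quat(0),rate=.05)
ctrl.move_l((.484,.2036,.184),quat(0),rate=.05)
ctrl.sleep(.2)
s=ctrl.state();print(s["clock"],s["ft_force"],s["torque"],s["ee_pos"])
im,K,M=grab("wrist","e2")
cv2.imwrite("pics/e2z.png",cv2.convertScaleAbs(cv2.resize(im[70:150,270:370],None,fx=7,fy=7,interpolation=cv2.INTER_CUBIC),alpha=1.4))
E
```

```text
13.6583 [-0.2049  0.2913 -3.2408] [-0.0186  0.0499  0.0407] [0.4841 0.2036 0.1841]
```

View pics/e2z.png

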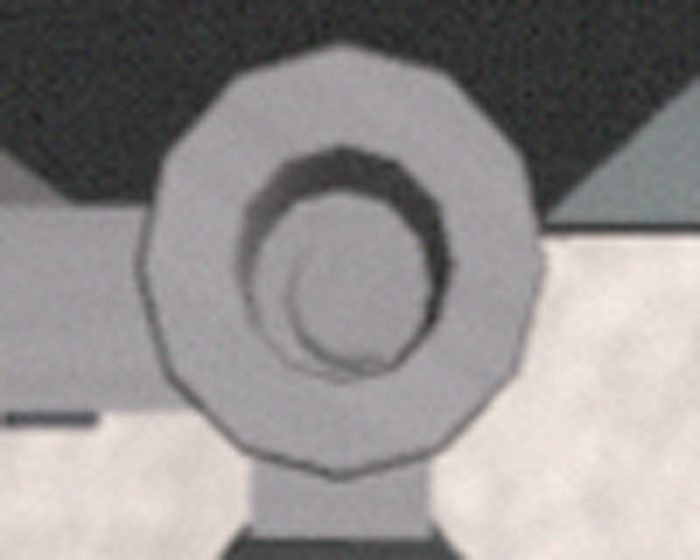

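```bash
python3 - <<'E'
from h import *
d=np.load("pics/e2.npz");K,M=d["K"],d["M"]
z=lambda u,v:(u/7+270-.43,v/7+70-.43)
print("ktop",ray(K,M,z(342,262),.186),"kbot",ray(K,M,z(342,291),.161))
print("pin",ray(K,M,z(347,304),.157))
E
```

```text
ktop [[0.5669 0.2037 0.186 ]] kbot [[0.5665 0.2037 0.161 ]]
pin [[0.5659 0.2034 0.157 ]]
```

```bash
python3 - <<'E'
from h import *
x,y=.4835,.2033;q=quat(0)
ctrl.move_l((x,y,.184),q,rate=.05);ctrl.sleep(.15)
b=ctrl.state()["ft_force"]
for z in np.arange(.182,.1595,-.002):
    ctrl.move_l((x,y,z),q,rate=.02)
    s=ctrl.state();d=s["ft_force"]-b
    print(round(s["clock"],2),z,d,s["torque"],s["ee_pos"])
    if np.linalg.norm(d)>7: 
        print("stop");break
im,K,M=grab("wrist","e3")
cv2.imwrite("pics/e3z.png",cv2.convertScaleAbs(cv2.resize(im[70:150,270:370],None,fx=7,fy=7,interpolation=cv2.INTER_CUBIC),alpha=1.4))
E
```

```text
14.36 0.182 [-0.8977  0.7942 -0.7052] [0.0286 0.0453 0.0197] [0.4834 0.2033 0.1818]
14.61 0.18 [-0.5809  0.877  -0.2163] [0.0277 0.0365 0.0139] [0.4834 0.2033 0.1798]
14.86 0.178 [-0.8008  0.0137 -1.0075] [0.0283 0.0095 0.0074] [0.4834 0.2033 0.1779]
15.11 0.176 [-0.8768  0.0506 -0.2837] [-0.0271  0.0773 -0.0099] [0.4834 0.2033 0.1759]
15.36 0.174 [ 0.3751  0.6464 -1.0255] [0.0026 0.0482 0.0324] [0.4834 0.2033 0.1739]
15.61 0.172 [-0.9167  1.2049 -0.5904] [ 0.0049 -0.0029 -0.0106] [0.4834 0.2033 0.1719]
15.86 0.16999999999999998 [-0.9395  0.6973  0.2625] [-0.0002  0.0786  0.0106] [0.4834 0.2033 0.1699]
16.11 0.16799999999999998 [-0.6749  0.9115 -0.1248] [-0.0153  0.0321  0.0045] [0.4834 0.2033 0.1679]
16.36 0.16599999999999998 [ 0.1208  1.1445 -0.0214] [ 0.0423  0.0875 -0.0163] [0.4834 0.2033 0.1659]
16.61 0.16399999999999998 [-0.7266  0.735  -0.959 ] [-0.0081  0.0746  0.0195] [0.4834 0.2033 0.1639]
16.86 0.16199999999999998 [-0.6817  0.8672  0.1121] [-0.0139  0.0342  0.0156] [0.4834 0.2033 0.1619]
17.11 0.15999999999999998 [-0.5091 -0.1371 -0.3901] [ 0.0073  0.0474 -0.0131] [0.4834 0.2033 0.1599]
```

View pics/e3z.png

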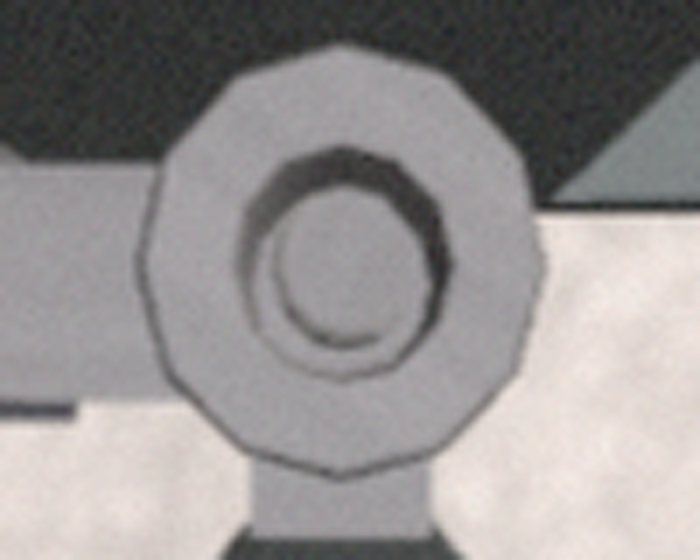

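```bash
python3 - <<'E'
from h import *
x,y=.4835,.2033;q=quat(0)
b=np.array([-.6,.9,-4.2])
for z in np.arange(.159,.150,-.0007):
    ctrl.move_l((x,y,z),q,rate=.01)
    s=ctrl.state();d=s["ft_force"]-b
    print(round(s["clock"],2),round(z,4),d,s["torque"],s["ee_pos"])
    if np.linalg.norm(d)>7: 
        print("stop");break
im,K,M=grab("wrist","e4")
cv2.imwrite("pics/e4z.png",cv2.convertScaleAbs(cv2.resize(im[70:150,270:370],None,fx=7,fy=7,interpolation=cv2.INTER_CUBIC),alpha=1.4))
grab("scene","e4s");grab("top","e4t")
a=cv2.imread("pics/e4s.png")[90:250,250:430];cv2.imwrite("pics/e4sz.png",cv2.resize(a,None,fx=3.5,fy=3.5))
E
```

```text
17.41 0.159 [ 1.0681 -1.8911  0.7004] [0.0138 0.0484 0.0347] [0.4834 0.2033 0.159 ]
17.66 0.1583 [ 1.291  -1.0001 -0.0266] [-0.0084  0.0149 -0.0316] [0.4836 0.2033 0.1583]
17.91 0.1576 [-2.5018 -0.4761  6.4334] [-0.0166  0.2373  0.0044] [0.4835 0.2033 0.1579]
18.16 0.1569 [-3.7981 -0.4064 11.1763] [-0.0768  0.3863 -0.0481] [0.4833 0.2033 0.1576]
stop
```

View pics/e4z.png

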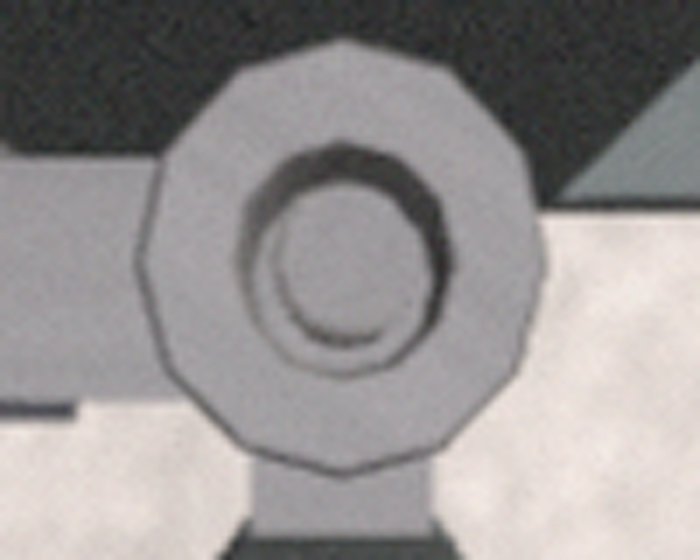

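View pics/e4sz.png

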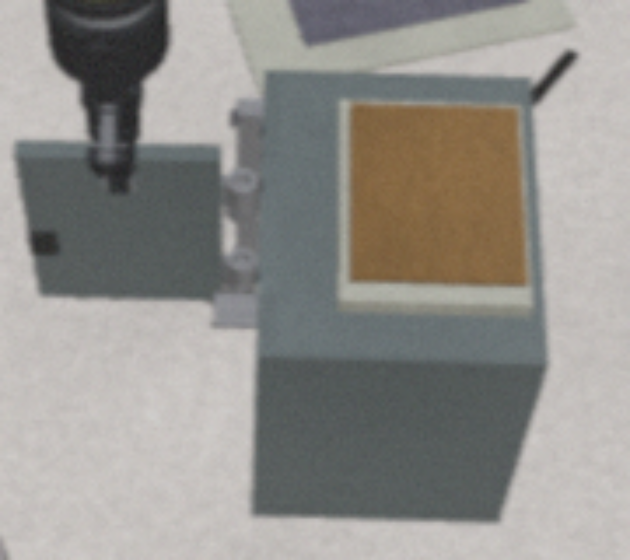

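```bash
python3 - <<'E'
from h import *
q=quat(0)
ctrl.move_l((.4835,.2033,.1580),q,rate=.01);ctrl.sleep(.3)
ctrl.set_gripper(0.5)
s=ctrl.state();print(s["clock"],s["ft_force"],s["ee_pos"],s["width"])
ctrl.sleep(.2)
ctrl.move_l((.4835,.2033,.26),q,rate=.1)
s=ctrl.state();print(s["clock"],s["ft_force"],s["ee_pos"],s["width"])
grab("wrist","f1")
im,_,_=grab("scene","f1s")
a=cv2.imread("pics/f1s.png")[90:250,250:430];cv2.imwrite("pics/f1sz.png",cv2.resize(a,None,fx=3.5,fy=3.5))
E
```

```text
19.2583 [-0.142  -0.26    0.3212] [0.4836 0.2033 0.158 ] 0.4974128294200262
20.625 [ 0.532   0.7258 -0.3055] [0.483  0.2033 0.2594] 0.4978826208452161
```

View pics/f1.png

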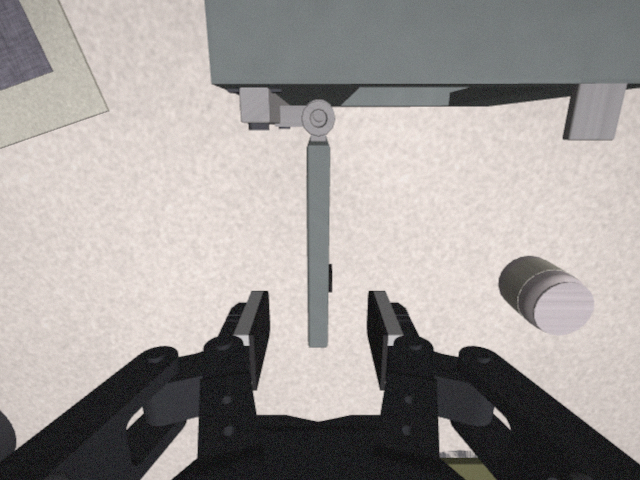

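View pics/f1sz.png

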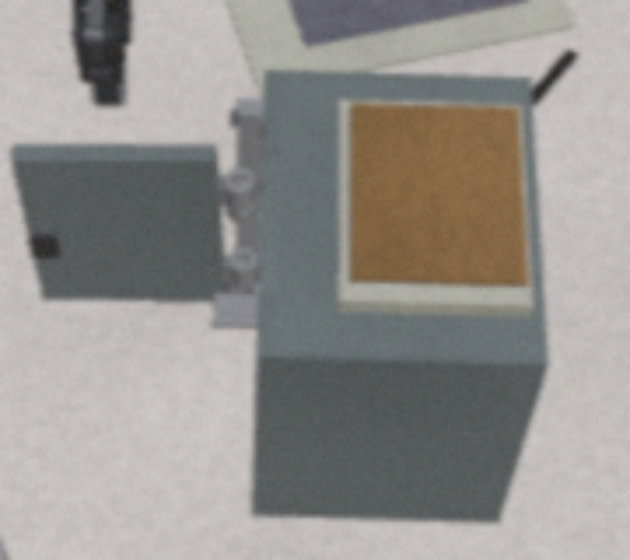

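```bash
python3 - <<'E'
from h import *
f=ctrl.grab_frame("top");K,M=cam(f)
t=ray(K,M,[304,340],.075);print(t,np.hypot(*(t[0,:2]-[.566,.2034])))
q=quat(0);H=np.array([.566,.2034]);r=.095
def pt(a,gap=0):
    a=np.radians(a);u=np.array([-np.sin(a),-np.cos(a)]);n=np.array([-np.cos(a),np.sin(a)])
    return H+r*u+(.007+.011*abs(np.cos(a))+.015*np.sin(a)+gap)*n
for a in(90,60,30,0):print(pt(a),ctrl.solve_ik((*pt(a),.16),q))
ctrl.move_l((*pt(90,.03),.26),q,rate=.15)
ctrl.set_gripper(0.0)
ctrl.move_l((*pt(90,.03),.16),q,rate=.12)
s=ctrl.state();print(s["clock"],s["ft_force"],s["ee_pos"],s["width"]);b=s["ft_force"]
ctrl.move_l((*pt(90),.16),q,rate=.05)
ok=True
for a in range(85,9,-5):
    ctrl.move_l((*pt(a),.16),q,rate=.04)
    s=ctrl.state();d=s["ft_force"]-b
    print(a,round(s["clock"],2),d)
    if np.linalg.norm(d)>8: print("stop");break
grab("wrist","g1");grab("top","g1t")
E
```

```text
[[ 0.3815 -0.0497  0.075 ]] 0.3132533416201447
[0.471  0.2254] [-0.8343  0.7252  0.509   1.9666 -0.6051  0.6042 -1.492 ]
[0.471 0.178] [-0.746   0.7032  0.4901  2.0197 -0.6056  0.5642 -1.401 ]
[0.4977 0.1331] [-0.641   0.7138  0.4888  1.9861 -0.5908  0.5846 -1.3196]
[0.548  0.1084] [-0.5668  0.7609  0.506   1.8594 -0.569   0.6692 -1.291 ]
22.75 [-0.0248 -0.3889  0.0296] [0.4716 0.2555 0.1606] 0.0018992396581073876
85 23.84 [-0.0562  0.5977  0.0376]
80 24.18 [0.3727 0.5881 0.3304]
75 24.53 [-0.463   0.5313  0.1697]
70 24.88 [ 0.8737  0.4403 -0.6742]
65 25.24 [-0.0505  0.9471 -0.0647]
60 25.6 [-0.0054 -0.0657 -0.5847]
55 25.96 [-0.3383  0.5417  0.3765]
50 26.32 [ 0.3686  0.841  -0.6697]
45 26.69 [-0.114   0.0815 -0.266 ]
40 27.07 [ 0.1872  0.6238 -0.3443]
35 27.44 [-0.2259 -0.2276 -0.4754]
30 27.82 [ 0.4804  0.9667 -0.0008]
25 28.2 [-0.3775  0.7403 -0.7284]
20 28.58 [-0.2785  0.8937  0.0522]
15 28.97 [0.0842 0.8692 1.3611]
10 29.36 [-0.7382 -0.0625 -0.2542]
```

View pics/g1.png

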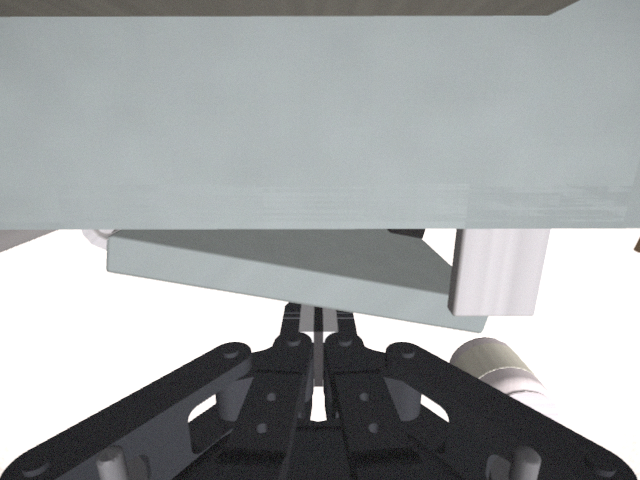

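```bash
python3 - <<'E'
from h import *
q=quat(0);H=np.array([.566,.2034]);r=.095
def pt(a):
    a=np.radians(a);u=np.array([-np.sin(a),-np.cos(a)]);n=np.array([-np.cos(a),np.sin(a)])
    return H+r*u+(.007+.011*abs(np.cos(a))+.015*abs(np.sin(a)))*n
b=ctrl.state()["ft_force"]
st=[pt(a) for a in(8,6,4,2,1,0)]
for k in range(1,16): st.append(pt(0)+[.0007*k,0])
for p in st:
    ctrl.move_l((*p,.16),q,rate=.02)
    s=ctrl.state();d=s["ft_force"]-b
    print(p,round(s["clock"],2),d,s["ee_pos"])
    if np.linalg.norm(d)>7: print("stop");break
grab("wrist","g2");grab("top","g2t")
E
```

```text
[0.533  0.1121] 29.8 [-0.5659  0.4667  1.2671] [0.5331 0.1121 0.16  ]
[0.5367 0.111 ] 30.14 [-0.4348  0.3067  1.7316] [0.5369 0.1108 0.16  ]
[0.5404 0.11  ] 30.48 [-1.3194 -0.2493  0.6974] [0.5406 0.1099 0.16  ]
[0.5442 0.1091] 30.82 [-0.5023 -0.6113  0.8309] [0.5444 0.1091 0.16  ]
[0.5461 0.1087] 31.07 [-0.4414 -0.9825  0.8832] [0.5462 0.1087 0.16  ]
[0.548  0.1084] 31.32 [-0.1588  0.2507  0.6915] [0.5482 0.1084 0.16  ]
[0.5487 0.1084] 31.57 [-1.5133  0.5396  0.7926] [0.5487 0.1083 0.16  ]
[0.5494 0.1084] 31.82 [-0.5124 -1.1706  1.0226] [0.5494 0.1084 0.16  ]
[0.5501 0.1084] 32.08 [-1.2138 -0.7977  0.875 ] [0.55   0.1083 0.16  ]
[0.5508 0.1084] 32.33 [-2.7687 -0.3351  3.3429] [0.5501 0.1083 0.1599]
[0.5515 0.1084] 32.58 [-5.4312  0.3293  5.5134] [0.5502 0.1083 0.1599]
stop
```

View pics/g2.png

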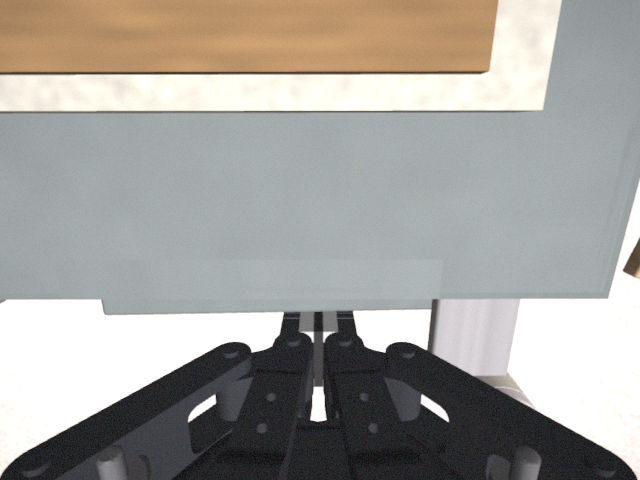

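```bash
python3 - <<'E'
from h import *
q=quat(0)
ctrl.move_l((.535,.1083,.16),q,rate=.03)
ctrl.move_l((.47,.1083,.16),q,rate=.1)
ctrl.move_l((.43,.1083,.25),q,rate=.1)
s=ctrl.state();print(s["clock"],s["ft_force"],s["ee_pos"])
grab("wrist","h1");grab("top","h1t");grab("scene","h1s")
a=cv2.imread("pics/h1t.png")[140:270,135:285];cv2.imwrite("pics/h1tz.png",cv2.resize(a,None,fx=4,fy=4,interpolation=cv2.INTER_CUBIC))
E
```

```text
35.3083 [ 0.1846 -0.8139 -0.0822] [0.4299 0.1083 0.2496]
```

View pics/h1.png

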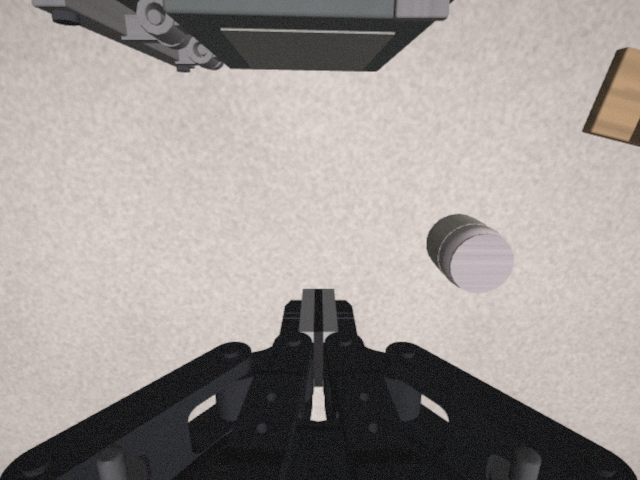

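View pics/h1t.png

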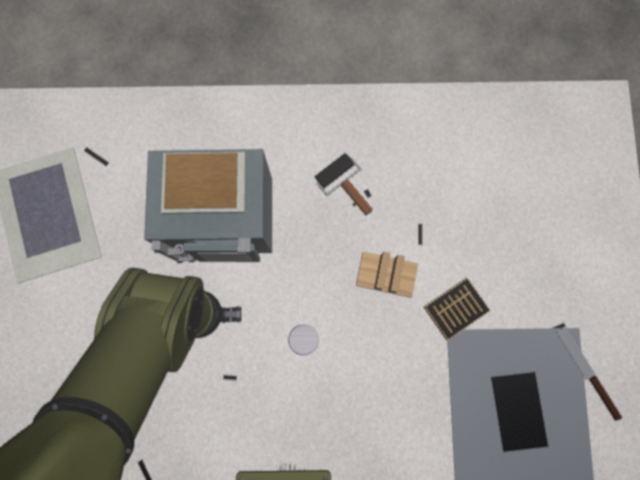

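```bash
python3 - <<'E'
from h import *
a=cv2.imread("pics/h1.png")[0:90,120:460];cv2.imwrite("pics/h1z.png",cv2.resize(a,None,fx=2.35,fy=2.35,interpolation=cv2.INTER_CUBIC))
d=np.load("pics/g2.npz");P=ray(d["K"],d["M"],[[106,314],[432,310]],.186);print(P)
E
```

```text
[[0.5615 0.1853 0.186 ]
 [0.5631 0.0675 0.186 ]]
```

View pics/h1z.png

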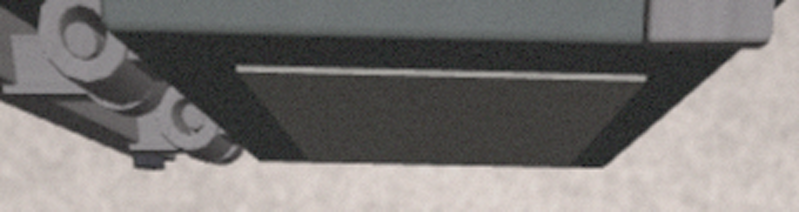

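View pics/h1tz.png

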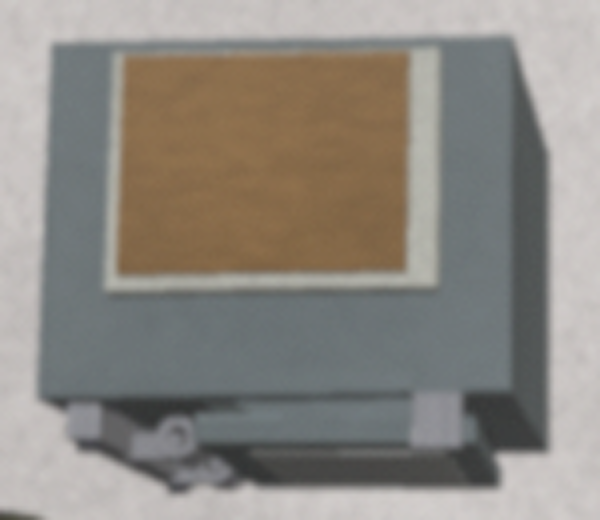

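```bash
python3 - <<'E'
from h import *
ctrl.sleep(.3);print(ctrl.job_done(),ctrl.state()["clock"])
E
```

```text
the job is handed in; nothing more can be done
the job is handed in; nothing more can be done
```

The door is hung on both pins and shut, and the job is handed in. The clock read 35.3 s at the last check, well under the 72 s limit.

**How it went:**
- I gripped the door by its top edge and lifted it out of the stand. I then brought it in from the cabinet's front at 90° open, lining the bores up with the pins through the wrist camera.
- Lowering it in small steps met no force until the tool reached 0.158 m, the height I had worked out for the seat. The highest contact force in my readings, taken after each step, was about 12 N, against the 50 N limit.
- After letting go, I swung it shut with the closed fingers on its outer face, stopping at about 8 N when it came firmly against the cabinet front.

**Last checks:**
- **Door:** the final pictures show it still shut under the keeper with the knuckles on the pins. Just before I backed away, its edge measured about 0.8° from parallel with the front; the limit is about 5°.
- **Bystanders and robot:** the tin, the roller and the other loose items appear unmoved in the top view. The arm was well clear, with no contact force.
- **Disagreement:** my first top-camera estimate of the pins was about 4 mm off in x and 7 mm off in y from the wrist views. I used the wrist views, which put the bar within about 1 mm of mid slot.
- **Not measured:** I judged the final seating from the pictures and the height at which contact came, and did not measure it again after shutting.

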